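# Swing the drilled sowing leaf over the cell tray and fasten it

## Robot

A 6-joint arm with a two-finger parallel gripper is mounted at the origin on the work surface. World frame = base frame: x ahead of the robot, y to its left, z up, the work surface at z = 0. Lengths are in mm, angles in rad, forces in N, time in s.
With the tool pointing down it reaches from about 375 to 825 mm from the base axis. Payload 5.5 kg.
Tool frame: the origin (TCP) lies on the centre line of the jaws, within the pads' length; the fingertips stand 8 mm ahead of it and the grasp point (between the pads) lies 11 mm behind it; z points along the fingers, y is the direction in which the jaws open and shut (so a half turn about z gives the same grasp; the last joint's range is limited). The gripper opens to 85 mm and grips with 20 to 120 N. Pads are 22 mm wide; open, the fingers measure 114 mm over their backs; the gripper's body (76 mm by 85 mm) begins 54 mm behind the grasp point. The pads swing forward as they close: fully open they stand 13 mm farther back than shut.
Start: joints at [1.263, 0.314, -0.047, 1.21, 0, 1.571], TCP at [181.774, 571.798, 239.299] pointing down, gripper open.
Joint ranges: [-2.67, 2.67], [-0.69, 1.73], [-1.03, 1.25], [-2.08, 2.16], [-1.42, 1.45], [-3.14, 3.14]. Speed limits (rad/s): [2.39, 2.39, 3.01, 3.14, 3.14, 3.14].

## Interface

Orientations are given as a unit quaternion [w, x, y, z].
In Python, from rig import robot gives the robot as it stands.
- The arm moves only by the shell command python3 -m handwheel 'ROWS' [OPENING] [FORCE]. ROWS is JSON, a list of rows, each a list of 6 numbers: the shift along the tool's x, y, z in mm, then the turn, a rotation vector about the tool's x, y, z in degrees. A call has exactly 10 rows; each row is the pose to reach, as a shift and turn from the pose measured when the call began, along the tool's axes at that moment; what a row does not reach only later rows make up. A row lasts 1/8 s, in which the tool goes at most 62.5 mm and 10.7 degrees, less where a joint would pass 70% of its speed; a pose out of reach is approached as far as the arm can. A call with a gripper value outside its range is refused whole. OPENING is the closure in counts, from 0 (fully open) to 255 (shut), set as the call begins (- or left out, the last holds). The fingers move at their own pace and stop on an object; FORCE is the grip in N (left out, the last holds). Time passes only in rows, so rows that repeat a pose let the fingers close, or fill a call up. It gives the time, the measured TCP pose, the force and the opening at its end, in the units of the state.
- robot.observe(): the state, without advancing time (a new reading comes with each control period).
- robot.get_image(name): name is "scene" or "top"; returns a dict with "color" (384x512x3 uint8, red, green, blue), "vertical_fov" (degrees; the focal length in pixels is half the picture's height over the tangent of half this angle, whatever the lens; pixels are square), "cx", "cy" (the principal point, pixels), "rvec" (rotation vector, rad) and "tvec" (3), from world to camera coordinates, as OpenCV has them. Camera axes: x right, y down, z forward; pixel columns grow to the right and rows downward; lengths in mm; the calibration is good to about 2 mm. A picture is of the moment at which its call begins. There is no depth.
- robot.close_job(): hands the job in, once; it reports no verdict.
The state is a dict: "t": time; "joints": joint angles; "qvel": joint speeds; "joint_torque": joint torques, N m; "ee_pos": TCP position; "ee_rot": TCP orientation; "force": force on the tool from outside, world axes, zero at the start; "wrist_torque": the same for the moment, N m; "finger_gap": finger opening in mm.
Only numpy, scipy, OpenCV 4.12 (cv2) and the standard library are available. Lean on these libraries where they do the work, as an engineer would, in place of code of your own. Each camera call takes 0.05 s, during which the arm holds its last target.

## Task

With shut fingers used like a fingertip, swing the drilled plywood leaf of the sowing guide up over its spine and down until it lies flat on the black cell tray, then push the little wooden turn-button round until it points at the spine, over the leaf's edge, so the leaf stays down. Only push and press, gently: do not pinch the leaf or force it, do not let it slap round, and do not shift anything else on the bench. Finish with the robot clear of everything.

Things in the scene. Friction and masses are not known exactly. Their poses are not given: they have to be found in the camera images.
- guide: Sowing guide, screwed to the bench. Origin at bench height under the spine's middle; x along the spine, y from the leaf's parking side (-y) to the cell tray (+y), z up. Plywood baseboard 12 mm thick, x -100 to 100, y -120 to 178 mm. Black 3 x 3 cell tray at y 13 to 143 mm, rim 45 mm above the bench. Post 18 mm square at x 45, y 160 mm carries the turn-button.
- spine (a point): Middle of the hinge axis, 49 mm above the bench; the axis runs along the guide's x. The parked leaf has a 45 mm high batten under it at guide y -68 to -52 mm; beyond y = -120 mm the bench under it is bare, so a fingertip can get under the free edge.
- leaf (a joint): Leaf angle about the spine, rad. 0: flat on the parking side; 1.57: upright; 3.14: flat on the tray, its upper face then 53 mm above the bench. Starts ajar at 0.12 to 0.6. Plywood plate, 180 mm along the spine, 8 mm thick, about 140 g, nine 14 mm holes. Stiff hinge (0.22 N m friction): the leaf stays at any angle and does not fall.
- leaf_edge (a point): Middle of the leaf's free edge (at half its thickness), 140 mm from the hinge axis; it moves with the leaf. Its axes: x along the edge, y from the edge to the spine, z across the thickness (up while the leaf is parked).
- button (a joint): Turn-button angle, rad. 0: along the guide's +x, clear of the leaf (starts at 0 to 0.25); turns clockwise seen from above to a stop at 1.57, pointing along the guide's -y at the spine, over the leaf. Stiff (0.04 N m), stays put. Wooden bar 54 mm long (8 mm behind the pivot to 46 mm ahead), 14 mm wide, underside 57 and top 73 mm above the bench.
- button_pivot (a point): Pivot axis of the turn-button at the bar's mid height, 65 mm above the bench (guide x 45, y 160 mm).
- button_tip (a point): Far end of the turn-button bar, at mid height, 46 mm from the pivot.
- pot_a: Black plastic nursery pot, open and upright, 80 mm across the rim and 80 mm high, beside the parking side; origin under its centre. Bystander.
- pot_b: Second black nursery pot, same size, beyond the turn-button's side; origin under its centre. Bystander.
- fork: Orange plastic hand fork lying flat, 235 mm long, 60 mm wide, 26 mm high; origin under its middle, handle towards its -x. Bystander.
- dibber: Bamboo dibber with a T handle lying flat, 200 mm long, handle bar 60 mm, 18 mm high; origin under its middle. Bystander.
- jar: Glass jar with a metal lid, 64 mm across, 100 mm high; origin under its centre. Bystander.
- tin: Plain metal seed tin, 72 mm across, 90 mm high; origin under its centre. Bystander.

How it is judged (in metres and radians):
On the way, in this order (a step that is already met when the one before it is completed fails the run):
1. the leaf lies flat on the cell tray (within 0.09 rad) (value of joint leaf above 3.05 rad), for 0.2 s.
2. then the turn-button is turned over the leaf's edge (past 1.3 rad) (value of joint button above 1.3 rad), for 0.2 s.
At the end, for the whole second after the job is handed in: The leaf lies flat on the cell tray (joint above 3.05 of 3.14 rad), the turn-button is over its edge (above 1.3 of 1.57 rad), and every bystander is within 30 mm of where it stood (value of joint leaf above 3.05 rad and value of joint button above 1.3 rad and distance of each of pot_a, pot_b, fork, dibber, jar, tin from where it was at the start of the episode below 0.03 m); the robot touches nothing.
It fails at once if the leaf or guide is forced (over 45 N from the fingers) (contact force between the fingers and guide above 45 N).
It fails at once if the leaf is taken between the fingers (z of the grasp point in the frame of leaf_edge between -0.006 and 0.006 m and y of the grasp point in the frame of leaf_edge between -0.004 and 0.12 m and x of the grasp point in the frame of leaf_edge between -0.094 and 0.094 m).
It fails at once if the leaf slaps round (faster than 6 rad/s) (velocity of joint leaf above 6 rad/s).
It fails at once if a bystander is shifted, lifted or carried (over 30 mm) (distance of any of pot_a, pot_b, fork, dibber, jar, tin from where it was at the start of the episode above 0.03 m).
It also fails if it takes over 58 s, if anything falls off the work surface, if the arm or the gripper's body presses on something with over 40 N, if the wrist force passes 120 N, or if a joint passes its speed limit or range.

## Working session

There is one attempt and no reset: what is moved stays moved. The work goes in short steps, Python scripts to look and compute and a shell command to move; the robot and the scene stay as the last step left them, time stands still between calls to the robot, and variables do not carry over. Pictures are saved under pics/ and viewed, and the job is handed in when it is done.

```bash
ls -la; mkdir -p pics; python3 - <<'E'
from rig import robot
import cv2
s=robot.observe(); print(s)
for n in ["scene","top"]:
    d=robot.get_image(n); print(n,d["vertical_fov"],d["cx"],d["cy"],d["rvec"],d["tvec"])
    cv2.imwrite(f"pics/{n}0.png",d["color"][:,:,::-1])
E
```

```text
total 12
drwxr-xr-x  3 agent agent 4096 Dec  6 04:44 .
drwxr-xr-x 23 root  root  4096 Dec  6 04:44 ..
drwxr-xr-x  2 agent agent 4096 Dec  6 04:44 pics
{'t': 0.0, 'joints': array([ 1.26297926e+00,  3.14251512e-01, -4.80760403e-02,  1.21020872e+00,
       -1.58865947e-05,  1.57079496e+00]), 'qvel': array([ 0.00077343,  0.00119911, -0.00036619, -0.000753  ,  0.00239378,
       -0.00063403]), 'joint_torque': array([ 7.15248370e-05, -5.39591467e+01,  3.39750731e+01,  1.93464628e-02,
        5.84620284e-05,  1.21877991e-05]), 'ee_pos': array([181.61980269, 571.25417669, 238.42061439]), 'ee_rot': array([-1.25519817e-04,  1.53300886e-01,  9.88179175e-01, -8.60909342e-04]), 'force': array([0.31930279, 0.01144699, 0.008444  ]), 'wrist_torque': array([ 0.02052548,  0.00877812, -0.0367731 ]), 'finger_gap': 85.20396479790578}
scene 49.81926460770582 254.9431415750568 190.5667029694994 [ 2.088715    1.02893653 -0.48731718] [-342.79298366 -210.07337708 1298.28121278]
top 56.85512268296686 253.13265128547224 191.38087498583977 [ 2.12135322 -2.12180964  0.17164266] [ 31.54935954 527.16553418 743.55425695]
```

View pics/scene0.png

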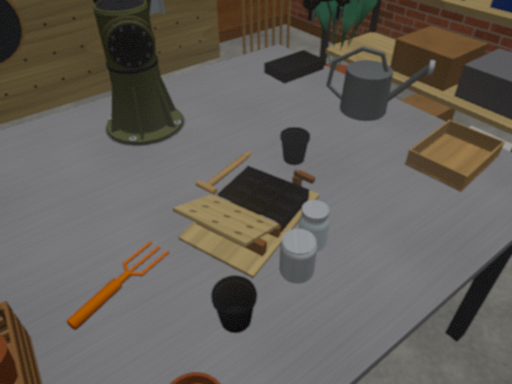

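View pics/top0.png

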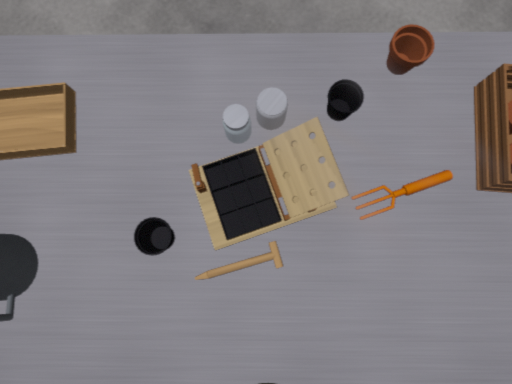

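```bash
cat > h.py <<'E'
import numpy as np, cv2
from rig import robot
from scipy.spatial.transform import Rotation as R
def cam(d):
    H=d["color"].shape[0]; f=H/2/np.tan(np.radians(d["vertical_fov"]/2))
    K=np.array([[f,0,d["cx"]],[0,f,d["cy"]],[0,0,1.]])
    return K,np.array(d["rvec"],float),np.array(d["tvec"],float)
def proj(c,P):
    return cv2.projectPoints(np.array(P,float).reshape(-1,1,3),c[1],c[2],c[0],None)[0].reshape(-1,2)
def ray(c,uv):
    Rm=cv2.Rodrigues(c[1])[0]; o=-Rm.T@c[2]
    d=Rm.T@np.linalg.inv(c[0])@np.array([uv[0],uv[1],1.]); return o,d/np.linalg.norm(d)
def onz(c,uv,z):
    o,d=ray(c,uv); return o+d*(z-o[2])/d[2]
def crop(d,x0,y0,x1,y1,k,fn):
    im=d["color"][y0:y1,x0:x1,::-1]
    cv2.imwrite(fn,cv2.resize(im,None,fx=k,fy=k,interpolation=cv2.INTER_CUBIC))
E
python3 - <<'E'
from h import *
T=robot.get_image("top");S=robot.get_image("scene")
for d in (T,S):
    c=cam(d); print(ray(c,(256,192)),proj(c,[[0,0,0],[181,571,239]]))
crop(T,180,100,360,260,4,"pics/topc0.png"); crop(S,165,130,345,280,4,"pics/scc0.png")
E
```

```text
(array([387.86334765,  19.06125173, 825.20935997]), array([ 0.17448838,  0.00757138, -0.98463012])) [[268.18225928 442.8482504 ]
 [-97.52772725 390.18506632]]
(array([1105.56384872, -400.72566795,  681.40991797]), array([-0.60541634,  0.45461949, -0.65329334])) [[145.77836011 123.66739232]
 [324.89940743  21.74853789]]
```

View pics/topc0.png

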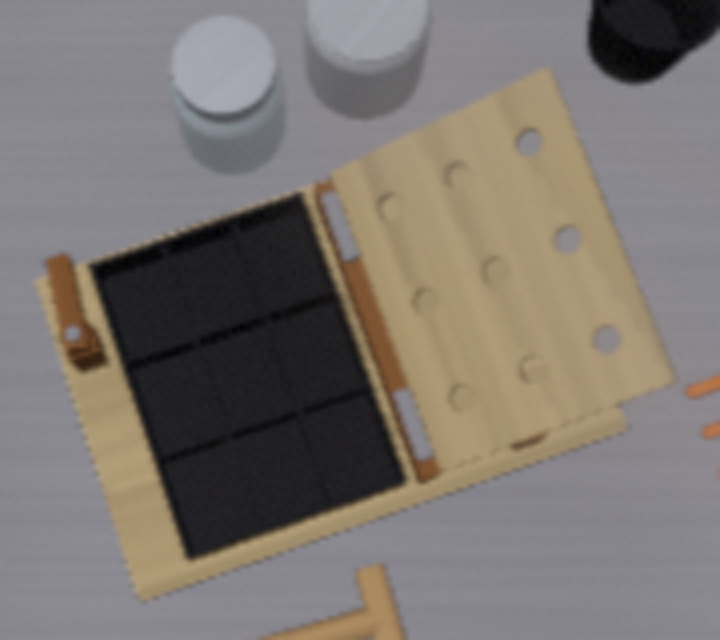

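View pics/scc0.png

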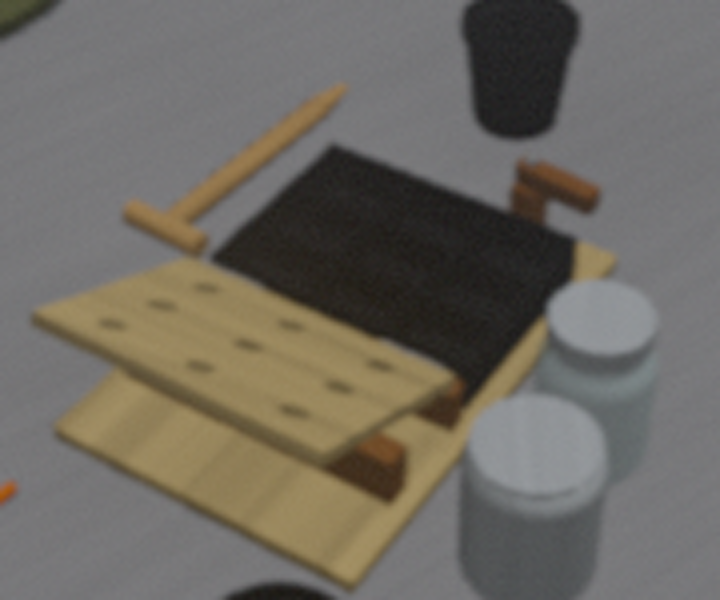

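The top view shows the black tray with corners at about (204,166), (255,148), (281,220) and (227,240). The baseboard's far corners are near (190,170) and (216,250), the turn-button is around (197,180), and the leaf is ajar on the right with its free edge from (317,117) to (348,195). Next I'll fit the guide pose and the leaf angle.

```bash
cat > g.py <<'E'
from h import *
from scipy.optimize import least_squares
T=robot.get_image("top");S=robot.get_image("scene"); ct,cs=cam(T),cam(S)
def t(x,y): return np.array([x/4+180-.375,y/4+100-.375])
def s(x,y): return np.array([x/4+165-.375,y/4+130-.375])
def lm(cols):
    pass
E
python3 - <<'E'
from g import *
# (cam, pixel, guide pt)
obs=[(ct,t(93,265),(65,143,45)),(ct,t(302,193),(65,13,45)),(ct,t(405,482),(-65,13,45)),(ct,t(188,558),(-65,143,45)),
(ct,t(38,280),(100,178,12)),(ct,t(143,600),(-100,178,12)),(ct,t(627,428),(-100,-120,12)),
(cs,s(55,432),(-100,-120,12)),(cs,s(352,588),(100,-120,12)),(cs,s(618,262),(100,178,12))]
for c,p,g in obs: print(g,onz(c,p,g[2]).round(1))
def w(q,g):
    a=q[2]; g=np.array(g,float); return np.array([q[0]+np.cos(a)*g[0]-np.sin(a)*g[1],q[1]+np.sin(a)*g[0]+np.cos(a)*g[1],g[2]])
A=np.array([onz(c,p,g[2])[:2] for c,p,g in obs]);G=[g for _,_,g in obs]
r=least_squares(lambda q:np.concatenate([w(q,g)[:2]-a for g,a in zip(G,A)]),[550,0,0.3],loss="soft_l1",f_scale=3)
print(r.x,r.fun.reshape(-1,2).round(1))
q=r.x; np.save("q.npy",q)
print("spine",w(q,(0,0,49)),"pivot",w(q,(45,160,65)))
# leaf angle: free edge corners, both views, in guide x=+-90
def leaf(a,x,rr,off): return w(q,(x,-rr*np.cos(a)+off*np.sin(a)*0-0,0))+np.array([0,0,49+rr*np.sin(a)])
ob=[(ct,t(549,68),90),(ct,t(675,378),-90),(cs,s(32,318),-90),(cs,s(325,460),90)]
f=lambda a:np.concatenate([proj(c,leaf(a[0],x,140,0))[0]-p for c,p,x in ob])
r=least_squares(f,[.3]);print("leaf",r.x,r.fun.reshape(-1,2).round(1))
# per view
for k in (slice(0,2),slice(2,4)):
    o=ob[k];r=least_squares(lambda a:np.concatenate([proj(c,leaf(a[0],x,140,0))[0]-p for c,p,x in o]),[.3]);print(r.x)
# button top
for p in [(60,255),(72,333),(90,360)]: print("btn",onz(ct,t(*p),73).round(1))
for n,p,z in [("jar",(235,117),100),("tin",(272,103),90),("potb",(154,236),80),("pota",(345,97),80),("fork",(385,190),10),("fork2",(358,208),10),("fork3",(452,176),10),("dibT",(276,255),18),("dibT1",(272,243),18),("dibT2",(281,266),18)]:
    P=onz(ct,p,z);a=q[2];d=P[:2]-q[:2];print(n,P.round(),"guide",(np.cos(a)*d[0]+np.sin(a)*d[1]).round(),(-np.sin(a)*d[0]+np.cos(a)*d[1]).round())
E
```

```text
(65, 143, 45) [586.5 145.6  45. ]
(65, 13, 45) [628.5  27.   45. ]
(-65, 13, 45) [463.2 -29.7  45. ]
(-65, 143, 45) [421.7  89.3  45. ]
(100, 178, 12) [585.9 183.3  12. ]
(-100, 178, 12) [399.5 117.4  12. ]
(-100, -120, 12) [ 497.5 -159.8   12. ]
(-100, -120, 12) [ 502.2 -163.    12. ]
(100, -120, 12) [687.2 -97.6  12. ]
(100, 178, 12) [589.8 179.9  12. ]
[ 5.53276856e+02 -1.71346633e+01  3.41441869e-01] [[-19.9  -6.2]
 [-18.4 -10.2]
 [ 24.5   3. ]
 [ 22.5   6.6]
 [  2.    0.8]
 [ -0.   -0.3]
 [  1.8  -3.9]
 [ -3.   -0.7]
 [  0.5   0.9]
 [ -1.9   4.2]]
spine [553.27685606 -17.13466327  49.        ] pivot [542.10376213 148.69706462  65.        ]
leaf [0.43114634] [[ 0.8 -1.2]
 [ 1.4 -0.4]
 [-0.  -0.2]
 [-0.1  0. ]]
[0.45245845]
[0.43006342]
btn [585.1 159.3  73. ]
btn [541.5 151.5  73. ]
btn [526.6 141.3  73. ]
jar [681.  70. 100.] guide 150.0 39.0
tin [717. -11.  90.] guide 157.0 -49.0
potb [427. 239.  80.] guide -34.0 283.0
pota [ 735. -174.   80.] guide 119.0 -209.0
fork [ 537. -274.   10.] guide -102.0 -237.0
fork2 [ 494. -210.   10.] guide -120.0 -162.0
fork3 [ 569. -432.   10.] guide -124.0 -396.0
dibT [388. -19.  18.] guide -157.0 53.0
dibT1 [414. -11.  18.] guide -129.0 53.0
dibT2 [364. -30.  18.] guide -183.0 51.0
```

Checks:
- **Guide:** spine at (553,-17), yaw 0.341. The baseboard residuals are within 4 mm.
- **Tray:** it's about 175 mm long in x. I had guessed 130, but the residuals are symmetric, so the pose still holds.
- **Leaf and button:** leaf at about 0.435 rad from both views, button at about 0.11 rad.

The plan is to shut the fingers, set tool x along guide y and tilt the tool 45° towards +y. The first move takes the hand to the parking side.

```bash
cat > tgt.py <<'E'
# usage: tgt.py  gx gy z(of tip end) tilt_deg  -> shift/turn in tool axes
import sys; from h import *
q=np.load("q.npy"); a=q[2]
GX=np.array([np.cos(a),np.sin(a),0]);GY=np.array([-np.sin(a),np.cos(a),0]);Z=np.array([0,0,1.])
O=np.array([q[0],q[1],0])
def pose():
    s=robot.observe(); w=s["ee_rot"]; return s,np.array(s["ee_pos"]),R.from_quat([w[1],w[2],w[3],w[0]])
def ori(t):
    t=np.radians(t); z=np.sin(t)*GY-np.cos(t)*Z; y=GX; x=np.cross(y,z); return R.from_matrix(np.c_[x,y,z])
def report():
    s,p,r=pose(); tip=p+8*r.as_matrix()[:,2]; gr=p-11*r.as_matrix()[:,2]
    g=lambda P:np.array([(P-O)@GX,(P-O)@GY,P[2]]).round(1)
    print("t",round(s["t"],2),"tip guide",g(tip),"grasp",g(gr),"tilt",np.degrees(np.arccos(-r.as_matrix()[2,2])).round(1),"F",np.array(s["force"]).round(1),"gap",round(s["finger_gap"],1))
    print("q",np.array(s["joints"]).round(2)); return s,p,r
if __name__=="__main__":
    s,p,r=report()
    v=list(map(float,sys.argv[1:]))
    for i in range(0,len(v),4):
        gx,gy,z,t=v[i:i+4]; ro=ori(t); P=O+gx*GX+gy*GY+z*Z-8*ro.as_matrix()[:,2]
        print(v[i:i+4],"world",P.round(),"shift",(r.inv().apply(P-p)).round(1),"turn",np.degrees((r.inv()*ro).as_rotvec()).round(1))
E
python3 tgt.py -10 60 250 0 -10 -200 200 45
```

```text
t 0.3 tip guide [-153.   679.2  231. ] grasp [-153.   679.2  250. ] tilt 0.0 F [-0.6 -1.3  0.8] gap 85.4
q [ 1.26  0.31 -0.05  1.21  0.    1.57]
[-10.0, 60.0, 250.0, 0.0] world [524.  36. 258.] shift [-488.2 -406.8  -18.8] turn [-0.   0.  52.8]
[-10.0, -200.0, 200.0, 45.0] world [ 613. -214.  206.] shift [-648.8 -618.3   33.7] turn [-20.7  41.7  50. ]
```

```bash
python3 -m handwheel '[[-50,-40,-4,0,0,5],[-100,-80,-8,0,0,10],[-150,-125,-12,0,0,16],[-200,-165,-16,0,0,22],[-245,-205,-19,0,0,27],[-290,-245,-19,0,0,32],[-340,-285,-19,0,0,37],[-390,-325,-19,0,0,42],[-440,-366,-19,0,0,48],[-488,-407,-19,0,0,53]]' 255 20; python3 tgt.py -10 60 250 0 -10 -200 200 45
```

```text
t: 1.55
ee_pos: [518.5, 43.5, 258.5]
ee_rot: [0.0, 0.579, 0.815, 0.0]
force: [0.8, 0.9, 0.3]
finger_gap: 0.4
t 1.55 tip guide [-12.5  68.8 250.5] grasp [-12.5  68.8 269.5] tilt 0.0 F [0.8 0.9 0.3] gap 0.4
q [ 0.08  0.16 -0.2   1.21 -0.    1.32]
[-10.0, 60.0, 250.0, 0.0] world [524.  36. 258.] shift [-8.8  2.5  0.5] turn [ 0.   0.  -0.4]
[-10.0, -200.0, 200.0, 45.0] world [ 613. -214.  206.] shift [-274.4    4.3   52.9] turn [ 0.2 45.  -0.4]
```

```bash
python3 -m handwheel '[[-40,0,0,0,5,0],[-80,1,0,0,10,0],[-120,2,5,0,15,0],[-160,3,10,0,20,0],[-190,4,20,0,25,0],[-220,4,30,0,30,0],[-245,4,40,0,36,0],[-265,4,48,0,41,0],[-274,4,53,0,45,0],[-274,4,53,0,45,0]]'; python3 tgt.py -10 -160 65 45 -10 -118 73 45
```

```text
t: 2.8
ee_pos: [611.7, -215.2, 200.9]
ee_rot: [-0.314, 0.536, 0.751, 0.222]
force: [-0.1, 0.3, -0.5]
finger_gap: 0.5
t 2.8 tip guide [ -11.3 -200.6  195.2] grasp [ -11.3 -214.   208.6] tilt 45.2 F [-0.1  0.3 -0.5] gap 0.5
q [-0.56  1.03  0.82  2.02  0.46  0.52]
[-10.0, -160.0, 65.0, 45.0] world [ 599. -177.   71.] shift [-63.8   1.4 120.5] turn [ 0.2 -0.2 -0.5]
[-10.0, -118.0, 73.0, 45.0] world [ 585. -137.   79.] shift [-28.6   1.1 144.7] turn [ 0.2 -0.2 -0.5]
```

J4 is near its limit at 45° tilt. A 30° tilt still gives a good push direction, so I'll switch to that and work out the fingertip path.

```bash
cat > path.py <<'E'
import numpy as np,sys
t=np.radians(30); d=np.array([np.sin(t),-np.cos(t)]); n=np.array([np.cos(t),np.sin(t)])
def tip(a,r=115,s=25):
    u=np.array([-np.cos(a),np.sin(a)]); b=np.array([-np.sin(a),-np.cos(a)]); H=np.array([0,49])
    if a<np.pi/2-t: return H+140*u+4*b-11*n+s*d
    if a<np.pi-t: return H+r*u+4*b-11*n
    return H+r*u+4*b+11*n
if __name__=="__main__":
    for a in np.r_[.435,.6:3.2:.2,3.14]: print(round(a,2),tip(a).round(1))
E
python3 path.py; python3 tgt.py -10 -175 120 30 -10 -160 70 30
```

```text
0.44 [-125.7   77.2]
0.6 [-114.8   97.6]
0.8 [-97.4 119.5]
1.0 [-76.  137.5]
1.2 [-54.9 149.2]
1.4 [-33.  156.1]
1.6 [-10.2 158.6]
1.8 [ 12.7 156.4]
2.0 [ 34.7 149.7]
2.2 [ 54.9 138.8]
2.4 [ 72.6 124.1]
2.6 [ 87.  106.2]
2.8 [116.5  96.8]
3.0 [122.8  74.7]
3.14 [124.5  58.7]
t 2.8 tip guide [ -11.3 -200.6  195.2] grasp [ -11.3 -214.   208.6] tilt 45.2 F [-0.1  0.3 -0.5] gap 0.5
q [-0.56  1.03  0.82  2.02  0.46  0.52]
[-10.0, -175.0, 120.0, 30.0] world [ 604. -189.  127.] shift [-33.3   1.3  71.4] turn [  0.1 -15.2  -0.5]
[-10.0, -160.0, 70.0, 30.0] world [ 599. -175.   77.] shift [-58.2   1.4 117.3] turn [  0.1 -15.2  -0.5]
```

```bash
python3 -m handwheel '[[-6,0,12,0,-3,0],[-12,0,24,0,-6,0],[-18,0,36,0,-9,0],[-24,1,48,0,-12,0],[-30,1,60,0,-15,0],[-36,1,75,0,-15,0],[-42,1,87,0,-15,0],[-48,1,100,0,-15,0],[-58,1,117,0,-15,-0.5],[-58,1,117,0,-15,-0.5]]'; python3 tgt.py -10 -130 73 30 -10 -126 77 30 -10 -115 97 30;  python3 - <<'E'
from h import *
S=robot.get_image("scene"); crop(S,145,70,345,280,2.8,"pics/s1.png")
E
```

```text
t: 4.05
ee_pos: [597.0, -174.5, 75.1]
ee_rot: [-0.214, 0.557, 0.788, 0.151]
force: [-0.2, -0.1, 0.1]
finger_gap: 0.1
t 4.05 tip guide [ -11.5 -158.9   68.2] grasp [ -11.5 -168.5   84.6] tilt 30.4 F [-0.2 -0.1  0.1] gap 0.1
q [-0.47  0.79  0.22  1.4   0.36  0.69]
[-10.0, -130.0, 73.0, 30.0] world [ 589. -147.   80.] shift [27.4  1.4 10.5] turn [-0.  -0.4 -0.1]
[-10.0, -126.0, 77.0, 30.0] world [ 587. -143.   84.] shift [32.9  1.4  9.1] turn [-0.  -0.4 -0.1]
[-10.0, -115.0, 97.0, 30.0] world [ 584. -133.  104.] shift [52.5  1.4 -2.6] turn [-0.  -0.4 -0.1]
```

View pics/s1.png

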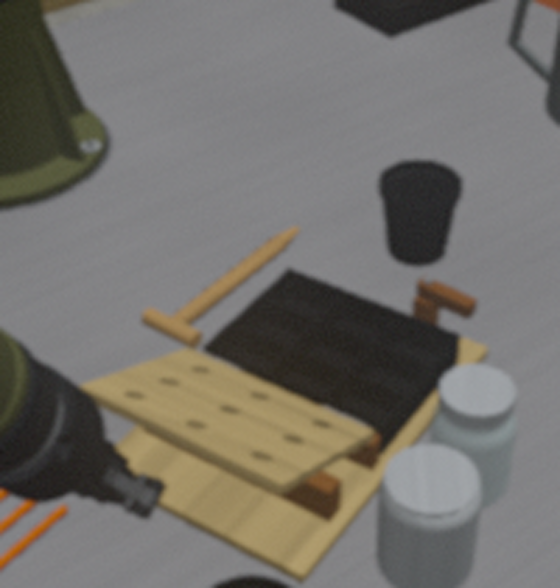

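The hand is tilted 30°, with the fingertip short of and below the leaf's free edge (crop pixel about (150,495)). The fork's tines are clear below it. Next I'll get the sweep waypoints in tool axes.

```bash
cat > rows.py <<'E'
import sys; from tgt import *; from path import tip
s,p,r=report(); ro=ori(30); print("turn",np.degrees((r.inv()*ro).as_rotvec()).round(1))
r_=float(sys.argv[2]) if len(sys.argv)>2 else 115
for a in map(float,sys.argv[1].split(",")):
    y,z=tip(a,r_); P=O-10*GX+y*GY+z*Z-8*ro.as_matrix()[:,2]; print(a,(y.round(1),z.round(1)),r.inv().apply(P-p).round(1))
E
python3 rows.py .43,.55,.7,.85,1.0,1.15
```

```text
t 4.1 tip guide [ -11.  -159.6   69.3] grasp [ -11.  -169.2   85.7] tilt 30.3 F [ 0.3 -0.3 -0.2] gap 0.2
q [-0.47  0.79  0.22  1.4   0.36  0.69]
turn [ 0.  -0.3 -0.1]
0.43 (np.float64(-125.9), np.float64(76.6)) [32.7  0.9 10.7]
0.55 (np.float64(-118.5), np.float64(91.6)) [46.8  0.9  1.5]
0.7 (np.float64(-106.7), np.float64(109.0)) [65.7  0.9 -7.5]
0.85 (np.float64(-92.4), np.float64(124.4)) [ 85.8   0.8 -13.6]
1.0 (np.float64(-76.0), np.float64(137.5)) [106.6   0.8 -16.7]
1.15 (np.float64(-60.2), np.float64(146.8)) [125.    0.8 -16.7]
```

```bash
python3 -m handwheel '[[10,1,6,0,0,0],[20,1,11,0,0,0],[30,1,11,0,0,0],[36,1,8,0,0,0],[42,1,5,0,0,0],[48,1,1,0,0,0],[54,1,-2,0,0,0],[60,1,-5,0,0,0],[66,1,-7,0,0,0],[66,1,-7,0,0,0]]'; python3 rows.py .7,.85,1,1.15,1.3,1.45,1.6;  python3 - <<'E'
from h import *
S=robot.get_image("scene"); crop(S,145,70,345,280,2.8,"pics/s2.png")
E
```

```text
t: 5.35
ee_pos: [580.9, -123.8, 116.2]
ee_rot: [-0.214, 0.557, 0.788, 0.151]
force: [-0.8, -1.5, 0.0]
finger_gap: -0.2
t 5.35 tip guide [  -9.7 -105.8  109.3] grasp [  -9.7 -115.4  125.7] tilt 30.3 F [-0.8 -1.5  0. ] gap -0.2
q [-0.41  0.68  0.12  1.39  0.38  0.75]
turn [ 0.1 -0.3 -0.1]
0.7 (np.float64(-106.7), np.float64(109.0)) [-0.9 -0.3 -0.2]
0.85 (np.float64(-92.4), np.float64(124.4)) [19.2 -0.4 -6.3]
1.0 (np.float64(-76.0), np.float64(137.5)) [39.9 -0.4 -9.3]
1.15 (np.float64(-60.2), np.float64(146.8)) [58.4 -0.4 -9.3]
1.3 (np.float64(-44.1), np.float64(153.2)) [75.4 -0.4 -6.8]
1.45 (np.float64(-27.4), np.float64(157.2)) [91.9 -0.5 -1.7]
1.6 (np.float64(-10.2), np.float64(158.6)) [107.4  -0.5   5.8]
```

View pics/s2.png

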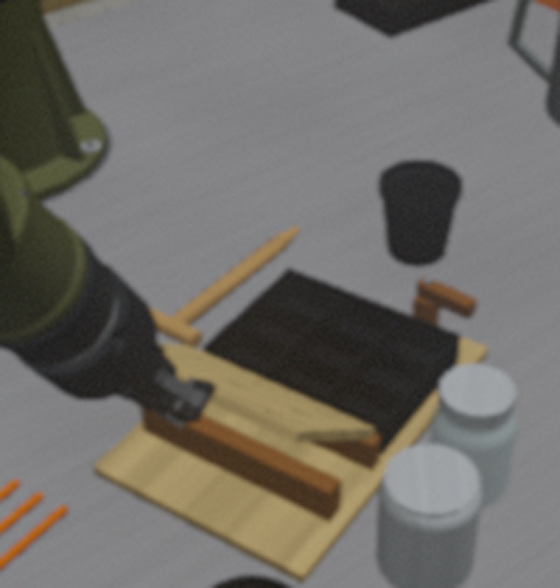

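```bash
python3 - <<'E'
from tgt import *
c=cam(robot.get_image("scene"))
for A in (.45,.6,.7,.8,.9):
    print(A,((proj(c,[O+x*GX-140*np.cos(A)*GY+(49+140*np.sin(A))*Z for x in (90,-90)])-[145,70])*2.8).round())
E
```

```text
0.45 [[283. 486.]
 [ 78. 386.]]
0.6 [[291. 457.]
 [ 84. 359.]]
0.7 [[298. 437.]
 [ 90. 341.]]
0.8 [[306. 417.]
 [ 97. 323.]]
0.9 [[315. 398.]
 [105. 305.]]
```

The leaf's visible corner at crop (300,438) matches 0.70 rad, as planned, with about 1.7 N on the tool. I'll continue the sweep.

```bash
python3 -m handwheel '[[10,0,-3,0,0,0],[19,0,-6,0,0,0],[29,0,-8,0,0,0],[40,0,-9,0,0,0],[49,0,-9,0,0,0],[58,0,-9,0,0,0],[67,0,-8,0,0,0],[75,0,-7,0,0,0],[84,0,-4,0,0,0],[92,0,-2,0,0,0]]'; python3 rows.py 1.45,1.6,1.75,1.9,2.05,2.2,2.35;  python3 - <<'E'
from h import *
S=robot.get_image("scene"); crop(S,145,70,345,280,2.8,"pics/s3.png")
E
```

```text
t: 6.7
ee_pos: [554.4, -49.1, 164.0]
ee_rot: [-0.214, 0.557, 0.788, 0.151]
force: [2.0, -2.1, -1.5]
finger_gap: 0.0
t 6.7 tip guide [ -9.6 -26.4 157.1] grasp [ -9.6 -36.  173.5] tilt 30.4 F [ 2.  -2.1 -1.5] gap 0.0
q [-0.32  0.54  0.    1.38  0.41  0.84]
turn [ 0.  -0.4 -0.1]
1.45 (np.float64(-27.4), np.float64(157.2)) [-0.7 -0.4 -0.6]
1.6 (np.float64(-10.2), np.float64(158.6)) [14.8 -0.4  6.9]
1.75 (np.float64(7.0), np.float64(157.4)) [29.1 -0.5 16.7]
1.9 (np.float64(23.9), np.float64(153.6)) [41.7 -0.5 28.4]
2.05 (np.float64(39.9), np.float64(147.4)) [52.4 -0.5 42. ]
2.2 (np.float64(54.9), np.float64(138.8)) [61.  -0.6 56.9]
2.35 (np.float64(68.4), np.float64(128.1)) [67.2 -0.6 73. ]
```

View pics/s3.png

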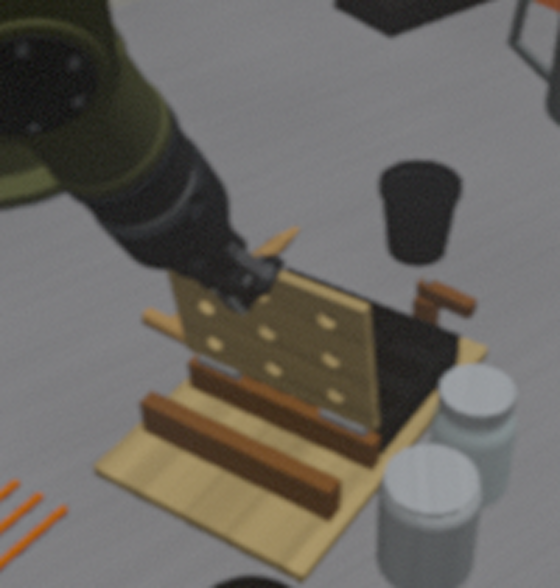

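The leaf is close to upright with the fingertip on its back near the free edge, about 3 N. I'll keep going over the top.

```bash
python3 -m handwheel '[[8,0,3,0,0,0],[15,0,7,0,0,0],[22,0,12,0,0,0],[29,0,17,0,0,0],[36,0,23,0,0,0],[42,0,28,0,0,0],[47,0,35,0,0,0],[52,0,42,0,0,0],[57,0,49,0,0,0],[61,0,57,0,0,0]]'; python3 rows.py 2.2,2.35,2.5,2.59,2.65,2.75,2.85,2.95,3.05,3.14 105;  python3 - <<'E'
from h import *
S=robot.get_image("scene"); crop(S,145,70,345,280,2.8,"pics/s4.png")
E
```

```text
t: 8.0
ee_pos: [526.7, 29.1, 145.8]
ee_rot: [-0.215, 0.557, 0.788, 0.152]
force: [-0.2, 0.2, 1.9]
finger_gap: -0.1
t 8.0 tip guide [ -9.5  56.5 138.9] grasp [ -9.6  46.9 155.3] tilt 30.5 F [-0.2  0.2  1.9] gap -0.1
q [-0.21  0.46 -0.17  1.24  0.45  0.95]
turn [ 0.  -0.5 -0.1]
2.2 (np.float64(49.0), np.float64(130.7)) [-10.5  -0.4   3.3]
2.35 (np.float64(61.4), np.float64(121.0)) [-4.8 -0.5 17.9]
2.5 (np.float64(72.2), np.float64(109.5)) [-1.3 -0.5 33.3]
2.59 (np.float64(77.8), np.float64(101.9)) [-0.3 -0.5 42.7]
2.65 (np.float64(100.2), np.float64(107.6)) [21.9 -0.5 49.2]
2.75 (np.float64(105.1), np.float64(98.3)) [21.3 -0.5 59.6]
2.85 (np.float64(108.9), np.float64(88.5)) [19.7 -0.5 70. ]
2.95 (np.float64(111.8), np.float64(78.4)) [17.1 -0.5 80.2]
3.05 (np.float64(113.7), np.float64(68.1)) [13.5 -0.5 90.1]
3.14 (np.float64(114.5), np.float64(58.7)) [ 9.4 -0.5 98.6]
```

View pics/s4.png

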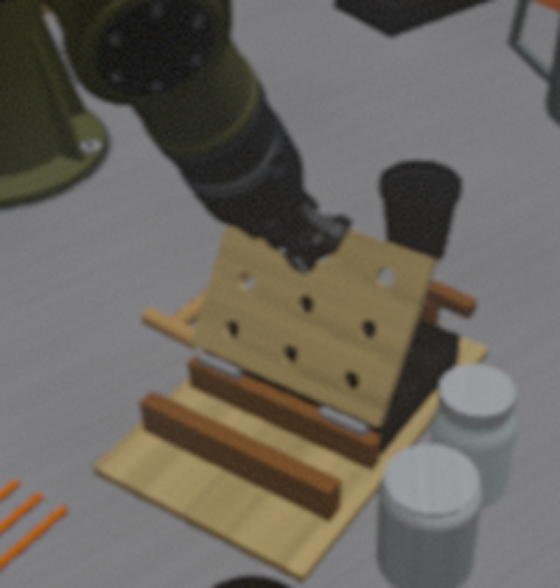

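```bash
python3 -m handwheel '[[0,0,8,0,0,0],[0,0,16,0,0,0],[0,0,24,0,0,0],[1,0,32,0,0,0],[1,0,40,0,0,0],[2,0,48,0,0,0],[2,0,55,0,0,0],[3,0,62,0,0,0],[3,0,69,0,0,0],[3,0,75,0,0,0]]'; python3 tgt.py -10 103 64 30 -10 105 58.5 30;  python3 - <<'E'
from h import *
S=robot.get_image("scene"); crop(S,145,70,345,280,2.8,"pics/s5.png")
E
```

```text
t: 9.3
ee_pos: [512.4, 68.4, 81.8]
ee_rot: [-0.215, 0.557, 0.788, 0.151]
force: [0.1, -2.4, 1.4]
finger_gap: 0.1
t 9.3 tip guide [-9.9 98.3 74.9] grasp [-9.9 88.7 91.3] tilt 30.5 F [ 0.1 -2.4  1.4] gap 0.1
q [-0.15  0.49 -0.3   1.06  0.46  1.02]
[-10.0, 103.0, 64.0, 30.0] world [511.  73.  71.] shift [-1.4 -0.1 11.8] turn [-0.  -0.5 -0.1]
[-10.0, 105.0, 58.5, 30.0] world [510.  75.  65.] shift [-2.5 -0.1 17.5] turn [-0.  -0.5 -0.1]
```

View pics/s5.png

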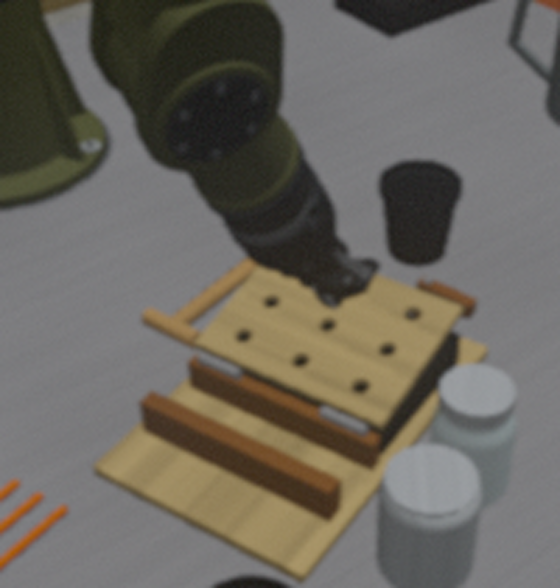

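The leaf is nearly down, at about 2.9 rad. Next come small steps onto the tray while I watch the force.

```bash
python3 -m handwheel '[[0,0,3,0,0,0],[0,0,6,0,0,0],[-1,0,9,0,0,0],[-1,0,11,0,0,0],[-1,0,13,0,0,0],[-1,0,14,0,0,0],[-2,0,15,0,0,0],[-2,0,16,0,0,0],[-2,0,17,0,0,0],[-2,0,17,0,0,0]]'; python3 tgt.py -10 105 58.5 30 
```

```text
t: 10.6
ee_pos: [509.6, 75.2, 65.5]
ee_rot: [-0.216, 0.557, 0.788, 0.151]
force: [0.6, -0.4, 0.5]
finger_gap: -0.4
t 10.6 tip guide [-10.3 105.7  58.6] grasp [-10.2  96.1  75. ] tilt 30.5 F [ 0.6 -0.4  0.5] gap -0.4
q [-0.14  0.5  -0.32  1.02  0.47  1.03]
[-10.0, 105.0, 58.5, 30.0] world [510.  75.  65.] shift [-0.6  0.3 -0.2] turn [-0.1 -0.5 -0.1]
```

```bash
python3 -m handwheel '[[0,0,0,0,0,0],[-0.5,0,0.9,0,0,0],[-0.5,0,0.9,0,0,0],[-1,0,1.7,0,0,0],[-1,0,1.7,0,0,0],[-1,0,1.7,0,0,0],[-1.5,0,2.6,0,0,0],[-1.5,0,2.6,0,0,0],[-1.5,0,2.6,0,0,0],[-1.5,0,2.6,0,0,0]]'; python3 tgt.py -10 105 58.5 30; python3 - <<'E'
from h import *
S=robot.get_image("scene"); crop(S,145,70,345,280,2.8,"pics/s6.png")
E
```

```text
t: 11.85
ee_pos: [509.6, 75.4, 63.5]
ee_rot: [-0.216, 0.557, 0.788, 0.152]
force: [-1.5, -2.3, 10.9]
finger_gap: 0.1
t 11.85 tip guide [-10.1 105.8  56.6] grasp [-10.1  96.2  73. ] tilt 30.6 F [-1.5 -2.3 10.9] gap 0.1
q [-0.14  0.5  -0.32  1.02  0.47  1.03]
[-10.0, 105.0, 58.5, 30.0] world [510.  75.  65.] shift [ 0.3  0.1 -2. ] turn [-0.  -0.6 -0.1]
```

View pics/s6.png

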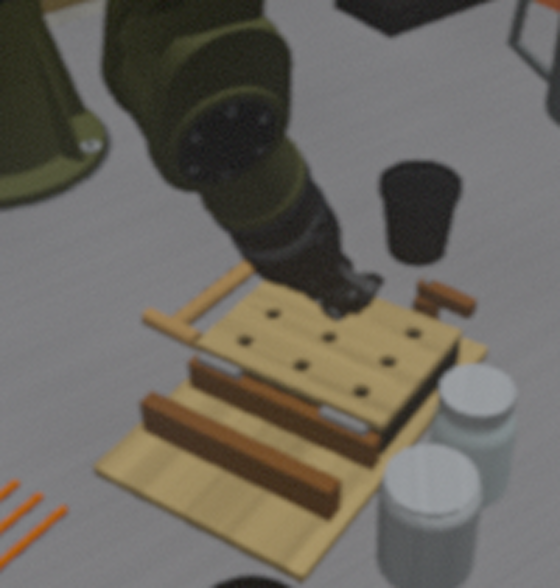

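There's a firm 11 N against the tray, so the leaf is down. I'll lift clear, bring the tool vertical and go above the far side of the button.

```bash
python3 tgt.py -10 105 140 0 82 186 130 0 82 186 60 0
```

```text
t 11.9 tip guide [-10.1 105.8  56.6] grasp [-10.1  96.2  73. ] tilt 30.6 F [-1.7 -1.  10.6] gap 0.4
q [-0.14  0.5  -0.32  1.02  0.47  1.03]
[-10.0, 105.0, 140.0, 0.0] world [509.  78. 148.] shift [ 45.8   0.  -71.1] turn [ -0.  -30.6  -0.1]
[82.0, 186.0, 130.0, 0.0] world [568. 186. 138.] shift [110.6  92.  -21.3] turn [ -0.  -30.6  -0.1]
[82.0, 186.0, 60.0, 0.0] world [568. 186.  68.] shift [75.  92.1 38.9] turn [ -0.  -30.6  -0.1]
```

```bash
python3 -m handwheel '[[5,0,-10,0,0,0],[12,0,-24,0,-4,0],[24,0,-42,0,-10,0],[36,0,-58,0,-18,0],[46,0,-71,0,-26,0],[70,20,-62,0,-31,0],[85,45,-48,0,-31,0],[100,70,-34,0,-31,0],[111,92,-21,0,-31,0],[111,92,-21,0,-31,0]]'; python3 tgt.py 82 186 60 0; python3 - <<'E'
from tgt import *
S=robot.get_image("scene");T=robot.get_image("top"); crop(S,165,130,345,280,4,"pics/s7.png");crop(T,180,100,360,260,4,"pics/t7.png")
for n,c,o in (("s",cam(S),[165,130]),("t",cam(T),[180,100])):
  for A in (2.95,3.05,3.14):
    print(n,A,((proj(c,[O+x*GX-140*np.cos(A)*GY-4*np.sin(A)*GY+(49+140*np.sin(A)-4*np.cos(A))*Z for x in (90,-90)])-o)*4).round())
E
```

```text
t: 13.15
ee_pos: [568.5, 187.4, 137.4]
ee_rot: [0.003, 0.576, 0.817, -0.003]
force: [-0.2, -0.8, -0.5]
finger_gap: 0.1
t 13.15 tip guide [ 82.9 187.6 129.4] grasp [ 82.9 187.7 148.4] tilt 0.4 F [-0.2 -0.8 -0.5] gap 0.1
q [ 0.32  0.37 -0.21  1.   -0.01  1.55]
[82.0, 186.0, 60.0, 0.0] world [568. 186.  68.] shift [-1.1 -0.8 69.5] turn [-0.1  0.4  0.1]
s 2.95 [[582. 201.]
 [323. 103.]]
s 3.05 [[582. 218.]
 [326. 119.]]
s 3.14 [[581. 233.]
 [327. 134.]]
t 2.95 [[ 89. 237.]
 [195. 552.]]
t 3.05 [[ 89. 245.]
 [193. 554.]]
t 3.14 [[ 91. 252.]
 [194. 556.]]
```

View pics/s7.png

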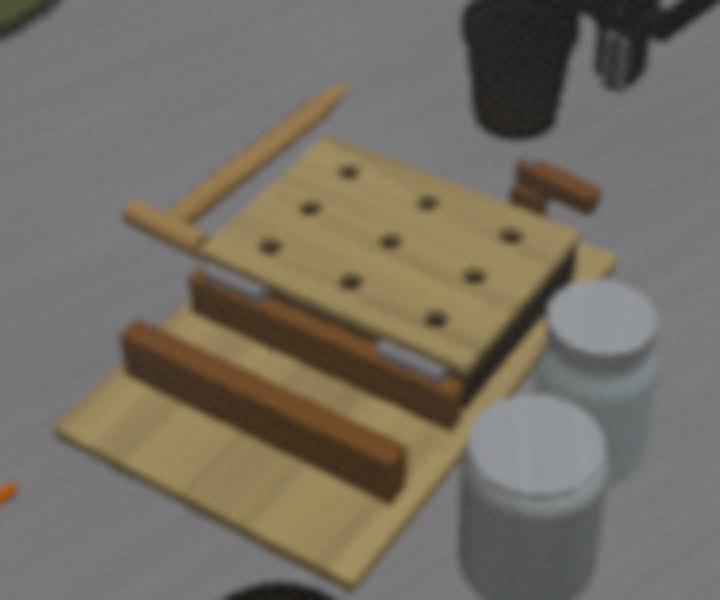

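View pics/t7.png

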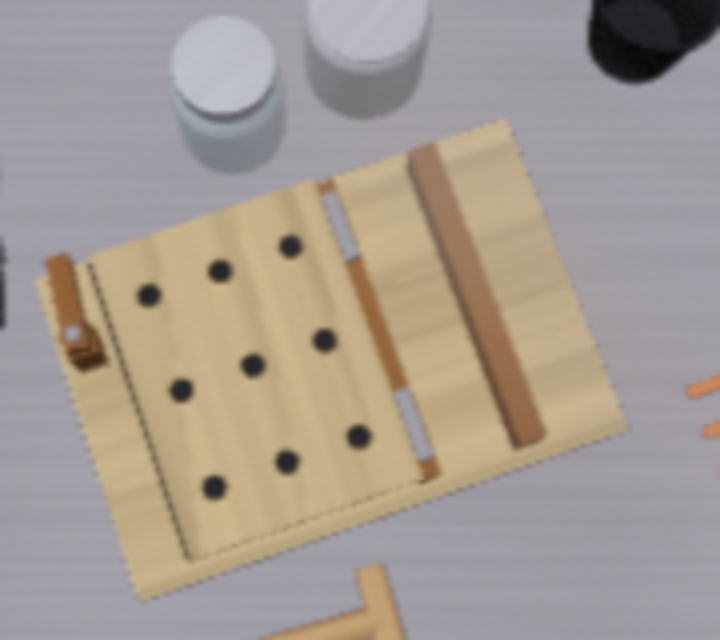

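The leaf's corner at scene crop (580,234) matches 3.14 rad, and the leaf stayed flat after release. The button is still at its start angle, with its tip at top crop (58,256). Now I'll lower the fingertip on the far side of the button and get the pushing waypoints.

```bash
python3 tgt.py 96 187 61 0; python3 -m handwheel '[[0,7,0,0,0.4,0],[0,13,5,0,0.4,0],[0,13,15,0,0.4,0],[0,13,25,0,0.4,0],[0,13,35,0,0.4,0],[0,13,45,0,0.4,0],[0,13,55,0,0.4,0],[0,13,64,0,0.4,0],[0,13,68,0,0.4,0],[0,13,68,0,0.4,0]]'; python3 - <<'E'
from tgt import *
s,p,r=report(); tip=p+8*r.as_matrix()[:,2]; c=np.array([(tip-O)@GX,(tip-O)@GY])
for b in (.11,.3,.5,.7,.9,1.1,1.3,1.4,1.5,1.57):
    C=np.array([45,160])+36*np.array([np.cos(b),-np.sin(b)])+7*np.array([np.sin(b),np.cos(b)])+[14.5,11]
    print(b,C.round(1),"x",(C-c)[1].round(1),"y",(C-c)[0].round(1))
S=robot.get_image("scene"); crop(S,265,120,345,200,7,"pics/s8.png")
E
```

```text
t 13.25 tip guide [ 81.4 186.4 129.8] grasp [ 81.5 186.6 148.8] tilt 0.5 F [-0.1 -0.3 -0.2] gap 0.1
q [ 0.32  0.37 -0.21  1.   -0.01  1.55]
[96.0, 187.0, 61.0, 0.0] world [581. 191.  69.] shift [ 1.1 14.7 68.7] turn [-0.1  0.5 -0. ]
t: 14.5
ee_pos: [579.8, 189.6, 69.5]
ee_rot: [-0.0, 0.577, 0.817, -0.001]
force: [0.7, -0.1, -0.2]
finger_gap: 0.2
t 14.5 tip guide [ 94.1 185.9  61.5] grasp [ 94.2 185.9  80.5] tilt 0.2 F [ 0.7 -0.1 -0.2] gap 0.2
q [ 0.32  0.45 -0.26  0.87 -0.    1.55]
0.11 [ 96.1 174. ] x -11.9 y 1.9
0.3 [ 96. 167.] x -18.9 y 1.8
0.5 [ 94.4 159.9] x -26.0 y 0.3
0.7 [ 91.5 153.2] x -32.7 y -2.6
0.9 [ 87.4 147.2] x -38.8 y -6.8
1.1 [ 82.1 142.1] x -43.8 y -12.1
1.3 [ 75.9 138.2] x -47.7 y -18.3
1.4 [ 72.5 136.7] x -49.2 y -21.6
1.5 [ 69.  135.6] x -50.3 y -25.1
1.57 [ 66.5 135. ] x -50.9 y -27.6
```

View pics/s8.png

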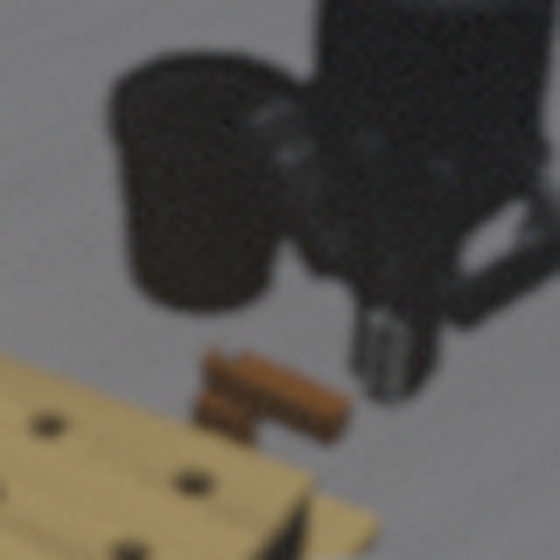

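```bash
python3 -m handwheel '[[-7,-4,0,0,0,0],[-12,-4,0,0,0,0],[-17,-4,0,0,0,0],[-21,-4,0,0,0,0],[-25,-5,0,0,0,0],[-29,-6,0,0,0,0],[-32,-7,0,0,0,0],[-35,-9,0,0,0,0],[-38,-11,0,0,0,0],[-40,-13,0,0,0,0]]'; python3 - <<'E'
from tgt import *
s,p,r=report()
S=robot.get_image("scene"); crop(S,265,120,345,200,7,"pics/s9.png")
T=robot.get_image("top"); crop(T,170,130,250,210,7,"pics/t9.png")
E
```

```text
t: 15.8
ee_pos: [581.3, 147.4, 70.0]
ee_rot: [-0.0, 0.577, 0.817, -0.001]
force: [1.1, 1.8, -0.8]
finger_gap: 0.3
t 15.8 tip guide [ 81.4 145.6  62. ] grasp [ 81.5 145.7  81. ] tilt 0.1 F [ 1.1  1.8 -0.8] gap 0.3
q [ 0.25  0.43 -0.28  0.86 -0.    1.48]
```

View pics/s9.png

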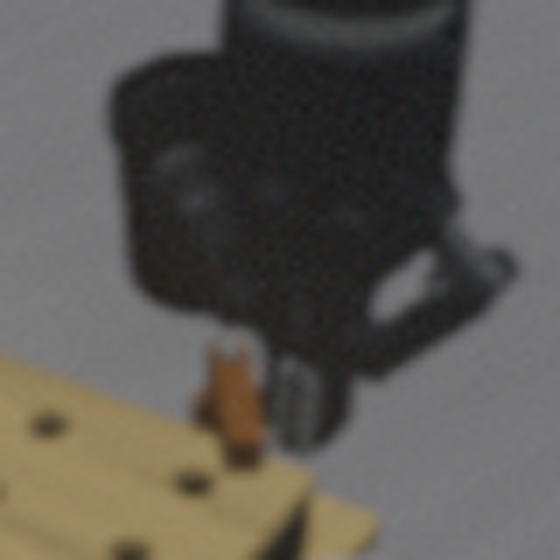

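View pics/t9.png

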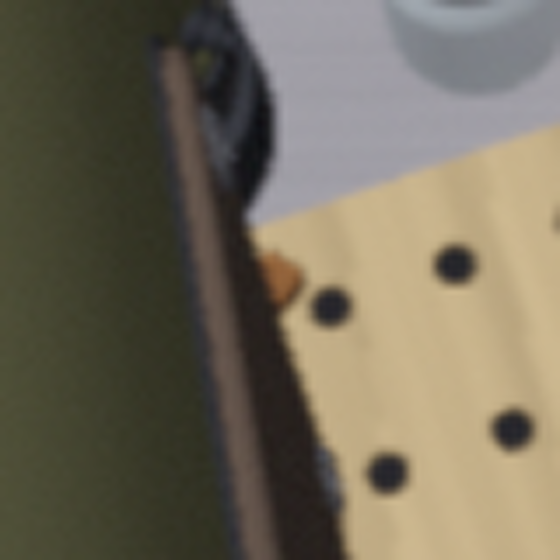

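The button has swung to roughly 1 rad, with its tip at scene crop (243,455), and the push is about 2 N. I'll carry on round to near the stop.

```bash
python3 -m handwheel '[[-2,-2,0,0,0,0],[-4,-4,0,0,0,0],[-6,-6,0,0,0,0],[-7,-8,0,0,0,0],[-8,-9,0,0,0,0],[-9,-11,0,0,0,0],[-10,-12,0,0,0,0],[-10,-13,0,0,0,0],[-10,-14,0,0,0,0],[-10,-14,0,0,0,0]]'; python3 - <<'E'
from tgt import *
s,p,r=report()
S=robot.get_image("scene"); crop(S,265,120,345,200,7,"pics/s10.png")
c=cam(S)
for b in (1.1,1.2,1.3,1.4,1.5,1.57): 
  d=np.cos(b)*GX-np.sin(b)*GY; n=np.cos(b)*GY+np.sin(b)*GX
  print(b,((proj(c,[O+45*GX+160*GY+73*Z+46*d+k*n for k in (7,-7)])-[265,120])*7).round())
E
```

```text
t: 17.15
ee_pos: [571.4, 132.9, 70.1]
ee_rot: [0.0, 0.577, 0.817, -0.001]
force: [2.1, -0.1, 0.6]
finger_gap: 0.1
t 17.15 tip guide [ 67.3 135.3  62.1] grasp [ 67.4 135.3  81.1] tilt 0.1 F [ 2.1 -0.1  0.6] gap 0.1
q [ 0.23  0.41 -0.32  0.85 -0.    1.46]
1.1 [[248. 443.]
 [206. 440.]]
1.2 [[234. 443.]
 [192. 438.]]
1.3 [[220. 442.]
 [179. 434.]]
1.4 [[206. 440.]
 [166. 430.]]
1.5 [[192. 438.]
 [154. 425.]]
1.57 [[183. 435.]
 [146. 421.]]
```

View pics/s10.png

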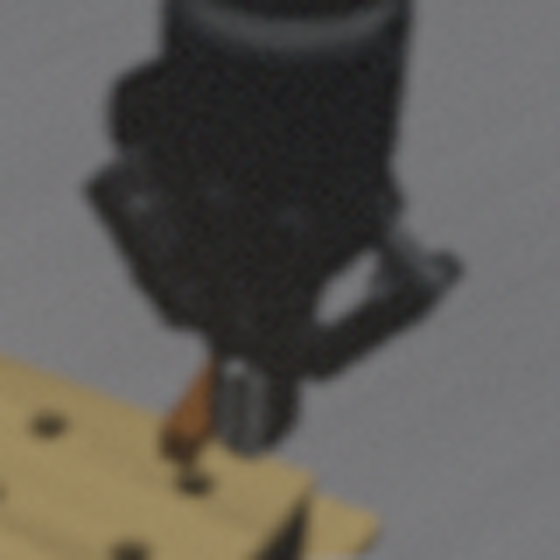

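The tip's top corners at crop (165,428) and (200,440) put the button at about 1.42 rad. A few more millimetres will give some margin.

```bash
python3 -m handwheel '[[0,-1,0,0,0,0],[0,-1,0,0,0,0],[0,-2,0,0,0,0],[0,-3,0,0,0,0],[0,-3,0,0,0,0],[0,-4,0,0,0,0],[0,-4,0,0,0,0],[0,-5,0,0,0,0],[0,-5,0,0,0,0],[0,-5,0,0,0,0]]'; python3 - <<'E'
from tgt import *
s,p,r=report()
S=robot.get_image("scene"); crop(S,265,120,345,200,7,"pics/s11.png")
E
```

```text
t: 18.45
ee_pos: [567.7, 131.6, 70.4]
ee_rot: [0.001, 0.577, 0.817, -0.0]
force: [5.0, 1.2, -1.1]
finger_gap: 0.1
t 18.45 tip guide [ 63.4 135.3  62.4] grasp [ 63.4 135.4  81.4] tilt 0.1 F [ 5.   1.2 -1.1] gap 0.1
q [ 0.23  0.4  -0.33  0.84 -0.    1.46]
```

View pics/s11.png

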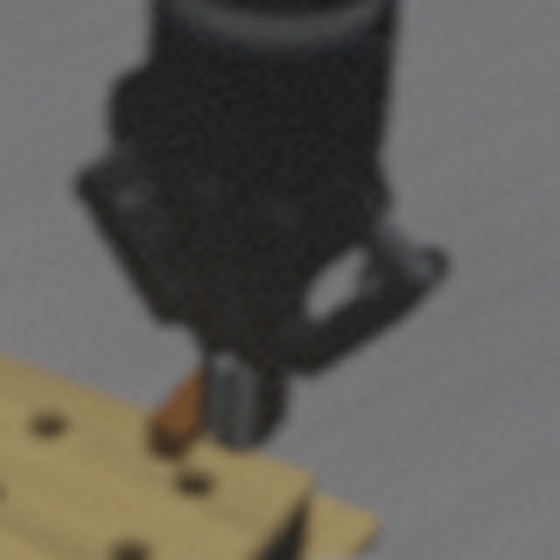

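The force rose to 5 N as the bar met its stop. I'll back off sideways, then go straight up and clear.

```bash
python3 -m handwheel '[[0,6,0,0,0,0],[0,14,0,0,0,0],[0,18,-5,0,0,0],[0,18,-25,0,0,0],[0,18,-50,0,0,0],[0,18,-80,0,0,0],[20,18,-110,0,0,0],[60,18,-140,0,0,0],[110,18,-150,0,0,0],[160,18,-150,0,0,0]]'; python3 -m handwheel '[[60,-10,0,0,0,0],[120,-20,0,0,0,0],[170,-30,0,0,0,0],[200,-40,0,0,0,0],[220,-40,0,0,0,0],[220,-40,0,0,0,0],[220,-40,0,0,0,0],[220,-40,0,0,0,0],[220,-40,0,0,0,0],[220,-40,0,0,0,0]]'; python3 - <<'E'
from tgt import *
s,p,r=report()
S=robot.get_image("scene"); T=robot.get_image("top")
cv2.imwrite("pics/s12.png",S["color"][:,:,::-1]);cv2.imwrite("pics/t12f.png",T["color"][:,:,::-1]); crop(T,180,100,360,260,4,"pics/t12.png")
E
```

```text
t: 19.75
ee_pos: [531.3, 290.3, 221.8]
ee_rot: [0.001, 0.577, 0.816, 0.001]
force: [0.8, -0.0, -0.0]
finger_gap: 0.2
t: 21.0
ee_pos: [420.6, 483.9, 221.6]
ee_rot: [0.001, 0.578, 0.816, 0.001]
force: [-0.2, -0.3, -0.7]
finger_gap: -0.0
t 21.0 tip guide [ 42.8 516.6 213.6] grasp [ 42.7 516.6 232.6] tilt 0.2 F [-0.2 -0.3 -0.7] gap -0.0
q [ 0.86  0.4   0.03  1.2  -0.    2.09]
```

View pics/t12.png

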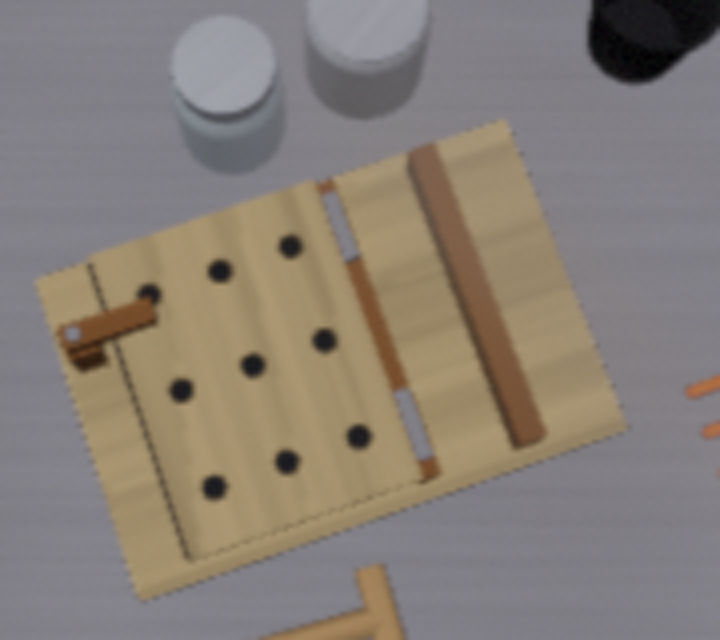

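View pics/s12.png

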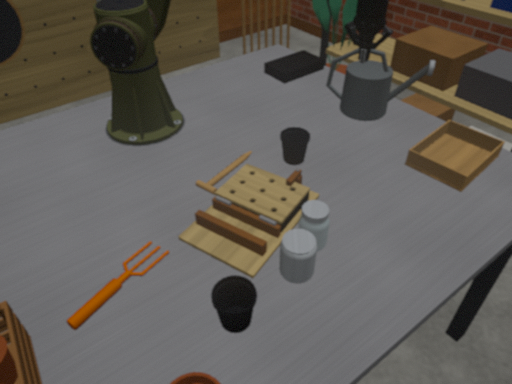

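View pics/t12f.png

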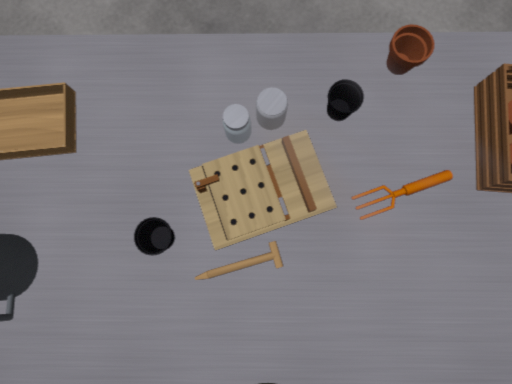

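```bash
python3 - <<'E'
from g import *
q=np.load("q.npy")
a=onz(ct,t(72,333),73);b=onz(ct,t(153,312),73);d=b-a;print("button",q[2]-np.arctan2(d[1],d[0]),np.linalg.norm(d))
for e in ((60,325,),):pass
a=onz(ct,t(65,348),73);b=onz(ct,t(157,322),73);d=b-a;print("lower edge",q[2]-np.arctan2(d[1],d[0]))
i0=cv2.imread("pics/top0.png").astype(int)
i1=cv2.imread("pics/t12f.png").astype(int)
df=(abs(i1-i0).max(2)>40); ys,xs=np.nonzero(df); print(df.sum(), xs.min(),xs.max(),ys.min(),ys.max())
print(robot.observe()["qvel"].round(3))
E
```

```text
button 1.6542942604159503 45.28757843446999
lower edge 1.6321656942132636
5377 192 345 119 239
[0.003 0.    0.001 0.001 0.    0.001]
```

```bash
python3 - <<'E'
from rig import robot
print(robot.close_job())
E
```

```text
the job is handed in; nothing more can be done
None
```

The job is done and handed in at about 21 s: the leaf lies flat on the tray and the turn-button is over its edge. `close_job` gave no verdict, so the outcome below rests on my own checks.

**What I did:** I shut the fingers, tilted the tool 30° and pushed the leaf from under its free edge, starting at about 0.43 rad. It went up over the spine and down onto the tray with about 1.5–3 N at each reading. A final press read about 11 N. I then brought the tool vertical, pushed the button round until the force rose to 5 N at its stop, backed off and moved well clear.

**Last checks:**
- **Leaf:** after I let go, its far corner sat within about 1 px of where 3.14 rad puts it. It looks the same in the last pictures.
- **Button:** I measured 1.63–1.65 rad, slightly past the 1.57 stop. That is within my pixel-reading error, so I take it to be at the stop.
- **Bystanders:** comparing the first and last top views, only pixels within the guide's outline changed, so none of them moved visibly.
- **Robot:** it was clear of everything, with the tool force reading under 1 N.

**Checks that disagreed:** I first guessed the tray was 130 mm long along the spine, but it is about 175 mm. The guide's position still held from the baseboard corners, which fitted within about 4 mm.

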